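Move the older pans up the topping rail and load the fresh one behind them

TASK

Oldest stock to the serving end: in the topping rail, slide the two hanging pans up one place, one at a time, each gently until you feel it come home: first the lead pan, next to the empty space, up to the rubber bumper at the serving end, then the second pan up against it, without lifting either. Then take the fresh pan from the counter, keep it level, and lower it without dropping it into the space left behind them, so that it hangs flat on its rim like the others with the whole row closed up. Let go, and leave everything else on the counter and the rail where it is.

Things in the scene. Friction and masses are not known exactly. Their poses are not given: they have to be found in the camera images.
- rail: steel topping rail fixed on the counter, a well 226 mm (x) by 520 mm (y). Origin on the counter under the middle of the row, z up; y runs along the row of pans: +y to the serving end, where the space is empty at the start, -y to the cooling unit, a box 83 mm long, centred at y = -256 mm, top 114 mm high, with a small white dish on it
- rail_rim (a point): point on the rail's axis (x = y = 0), 100 mm high, level with the upper face of the aluminium frame that pans hang in. The frame's opening, centred on x = 0, is 164 mm in x by 313 mm in y: two rims, one pan body and 3 mm. The frame lies loose: its middle is up to 20 mm from this point along y, either way, not measured; it stays put in use
- bumper_mid (a point): mid-range place of the face of the rubber bumper at the +y end of the frame's opening: 156.5 mm from the rail's origin in y, 87 mm high. The true face is up to 20 mm either way along y: feel for it. The lead pan is home when its wall touches it: pan centre 47 mm short of the face. The bumper gives 1 mm per 6 N; over 10 N is too hard
- pan_lead_grip (a point): middle of the handle of the pan next to the empty space, over the pan's centre, 34 mm above the underside of its rim: 134 mm above the counter when hanging. Black bridge handle along the pan's x: bar 70 mm long, 18 mm wide (y), 12 mm high, 18 mm free under it, end posts 10 mm thick at x = +-30 mm. The handle is part of the fixed grey lid
- pan_lead_rim (a point): same pan, centre of the rim's underside. The three pans are alike, 0.4 to 0.7 kg. Rim 176 mm (x) by 108 mm (y), 4 mm thick; lid top 10 mm above this point; bottom 61 mm below. Walls 160 by 94 mm, drawn in 2.5 mm a side from 41 mm down and 5.5 mm a side from 53 mm down. In the rail it slides along y, 2 mm of play a side in x, 0.5 to 4 N of drag
- pan_second_grip (a point): the same handle point on the second pan in the rail, next to the cooling unit; closed up, its centre is 108 mm behind (towards -y of) the lead pan's. Metal rims meet; over 15 N between them is too hard. Loose things standing on the robot's side of the rail are up to 105 mm tall, those beyond it up to 205 mm
- pan_fresh_grip (a point): the same handle point on the fresh pan, which stands on the counter beside the rail, 95 mm above the counter at first. Its place is 108 to 111 mm behind the second pan, hanging at the same height; it fits either way round. Over 50 N on the rail or its neighbour is too hard

How it is judged:
By the outcome, as a careful person would: the job done as asked, in the order asked, and still so for the second after the job is handed in, with the robot touching nothing.
It also fails if it takes over 72 s, if anything falls off the work surface, if the arm or the gripper's body presses on something with over 40 N, if the wrist force passes 120 N, or if a joint passes its speed limit or range.

ROBOT

A 6-joint arm with a two-finger parallel gripper is mounted at the origin on the work surface. World frame = base frame: x ahead of the robot, y to its left, z up, the work surface at z = 0. Lengths are in m, angles in rad, forces in N, time in s.
With the tool pointing down it reaches from about 0.3 to 0.825 m from the base axis. Payload 5.4 kg.
Tool frame: the origin (TCP) lies midway between the tips of the shut fingers; the grasp point (between the pads) lies bot.grasp_offset behind it (bot.grasp_offset is the distance from the TCP to the grasp point, in m); y points along the fingers, x is the direction in which the jaws open and shut, and the axes are right-handed (so a half turn about y gives the same grasp; the last joint's range is limited). The gripper opens to 92 mm and grips with 3 to 60 N. Pads are 20 mm wide; open, the fingers measure 128 mm over their backs; the gripper's body (75 mm by 189 mm) begins 69 mm behind the grasp point.
Start: joints at [-1.442, 0.158, 1.597, -0, 1.386, -0.21], TCP at [0.191, -0.542, 0.215] pointing down, gripper open.
Joint ranges: [-2.91, 2.91], [-0.94, 2.29], [0.18, 2.7], [-1.29, 4.43], [0.17, 2.64], [-3, 3]. Speed limits (rad/s): [2.57, 2.57, 3.14, 3.14, 3.14, 3.14].

INTERFACE

Orientations are given as a unit quaternion [w, x, y, z].
In Python, from plant import bot, cams gives the robot as it stands.
- The arm moves only by the tool move_arm, never from a script. Its argument "moves" is a list of rows, each a list of 2 entries, a list of its own where there are three numbers: the shift along the world's x, y, z in m, then the turn about the world's z in degrees. In form: [[[x, y, z], roll], ...]. A call has 1 to 8 rows; each row shifts and turns the commanded pose from where the row before left it; what a row does not reach is not made up. A row lasts 1/12 s, in which the tool goes at most 41.7 mm and 7.16 degrees, less where a joint would pass 70% of its speed; a pose out of reach is approached as far as the arm can. A call is refused whole if a number of a shift passes 0.0417 or a number of a turn 7.16, either way. A call with a gripper value outside its range is refused whole. "grip" is the opening, from 0 (shut) to 1 (fully open), set as the call begins (left out, the last holds). The fingers move at their own pace and stop on an object; "squeeze" is the grip in N (left out, the last holds). Time passes only in rows, so rows that do not move let the fingers close. It gives the time, the measured TCP pose, the force and the opening at its end, in the units of the state.
- bot.observe(): the state, without advancing time (a new reading comes with each control period).
- cams.read_camera(name): name is "scene" or "top" or "wrist"; returns a dict with "img" (384x512x3 uint8, red, green, blue), "mtx" (3x3 intrinsics, pixels), "R" (3x3) and "t" (3): a world point X has camera coordinates R X + t; the wrist camera has in their place "T_tool_cam" (4x4, takes a point from camera to tool coordinates, whose origin is the TCP and whose axes are the tool frame's). Camera axes: x right, y down, z forward; pixel columns grow to the right and rows downward; lengths in m; the calibration is good to about 2 mm. A picture is of the moment at which its call begins: read the wrist's pose just before it. There is no depth.
- bot.sign_off(): hands the job in, once; it reports no verdict.
Trained networks look in a picture, given as the dict that the camera call returned (one of the last four; its "shot" number tells which), for a name from the list of things; names that differ only in an ending like _2 or _b are one class to them, and where a whole thing is asked for, a point or a joint stands for the part that bears it (a point fixed in the world has none). Each returns a list of dicts, best first, with "score" (0 to 1); they miss things now and then, are a little off and sometimes report something else, mostly with a low value. They report only what shows in the picture. A call takes as long as a camera call.
- cams.look_for(picture, query): "xyz" ([x, y, z] in m, in world coordinates, good to about 4 mm: the middle of the surface that is visible of it).
- cams.outline_of(picture, query): "pixels" (384x512 bool, what is visible of it).
- cams.pinpoint(picture, query): "xyz" ([x, y, z] in m, in world coordinates, good to about 4 mm: a listed point, or the origin of a listed thing).
The state is a dict: "time_s": time; "joint_positions": joint angles; "dq": joint speeds; "tau": joint torques, N m; "position": TCP position; "ee_rot": TCP orientation; "wrist_force": force on the tool from outside, world axes, zero at the start; "moment": the same for the moment, N m; "width": finger opening in m.
Only numpy, scipy, OpenCV 4.12 (cv2) and the standard library are available. Lean on these libraries where they do the work, as an engineer would, in place of code of your own. Each camera call takes 0.05 s, during which the arm holds its last target.

## Working session

There is one attempt and no reset: what is moved stays moved. The work goes in short steps, Python scripts to look and compute and a tool call to move; the robot and the scene stay as the last step left them, time stands still between calls to the robot, and variables do not carry over. Pictures are saved under pics/ and viewed, and the job is handed in when it is done.

Besides the shell and the picture viewer there is one more tool, called after "Emit:" by a JSON object that holds its "method" and its "body". move_arm: Moves the arm, as the interface text tells. Its arguments: {"type":"object","properties":{"moves":{"type":"array","items":{"type":"array"}},"grip":{"type":"number"},"squeeze":{"type":"number"}},"required":["moves"]}

```bash
ls; mkdir -p pics
cat > h.py <<'E'
from plant import bot, cams
import numpy as np, cv2
def shot(n,f):
    p=cams.read_camera(n); cv2.imwrite('pics/'+f+'.png',p['img'][:,:,::-1]); return p
E
python3 - <<'E'
from h import *
o=bot.observe(); print(o, bot.grasp_offset)
for n in ['scene','top']:
    p=shot(n,n+'0')
    for q in ['pan_lead_grip','pan_second_grip','pan_fresh_grip','rail','rail_rim','bumper_mid']:
        print(n,q,[(np.round(d['xyz'],4),round(d['score'],2)) for d in cams.pinpoint(p,q)[:4]])
E
```

```text
pics
{'time_s': 0.0, 'joint_positions': array([-1.44208793e+00,  1.59011416e-01,  1.59818783e+00,  8.28761891e-06,
        1.38621886e+00, -2.10101947e-01]), 'dq': array([-1.30411694e-03, -1.07938394e-03,  6.23608322e-04, -6.87860298e-04,
        6.21469488e-05,  1.53353405e-03]), 'tau': array([ 1.50716278e-03, -3.85568440e+01, -3.22109985e+01,  7.02626235e-02,
        3.80458671e-02, -1.57382960e-04]), 'position': array([ 0.19101125, -0.54169751,  0.21366231]), 'ee_rot': array([ 0.5776166 , -0.57666359,  0.40898015, -0.40810955]), 'wrist_force': array([-0.03727655, -0.03350546, -0.46961353]), 'moment': array([-0.0194199 ,  0.00411173, -0.02386996]), 'width': 0.09170919361639872} 0.0187
scene pan_lead_grip [(array([ 0.5994, -0.0652,  0.135 ]), 0.72), (array([ 0.5927, -0.0974,  0.0023]), 0.31)]
scene pan_second_grip [(array([ 0.5763, -0.1842,  0.1322]), 0.72)]
scene pan_fresh_grip [(array([ 0.5963, -0.0672,  0.1366]), 0.58), (array([0.4999, 0.3807, 0.0959]), 0.56)]
scene rail [(array([ 0.5938, -0.0964,  0.0036]), 0.65)]
scene rail_rim [(array([ 0.5918, -0.0975,  0.0979]), 0.71)]
scene bumper_mid [(array([0.6199, 0.0515, 0.0879]), 0.93)]
top pan_lead_grip []
top pan_second_grip [(array([ 0.5761, -0.1781,  0.1317]), 0.96), (array([0.6182, 0.057 , 0.0898]), 0.45)]
top pan_fresh_grip [(array([0.4974, 0.3839, 0.0959]), 0.79)]
top rail [(array([ 0.5767, -0.1783,  0.1342]), 0.51)]
top rail_rim [(array([ 0.5934, -0.0998,  0.1015]), 0.8)]
top bumper_mid [(array([0.6223, 0.0576, 0.0904]), 0.74)]
```

View pics/scene0.png

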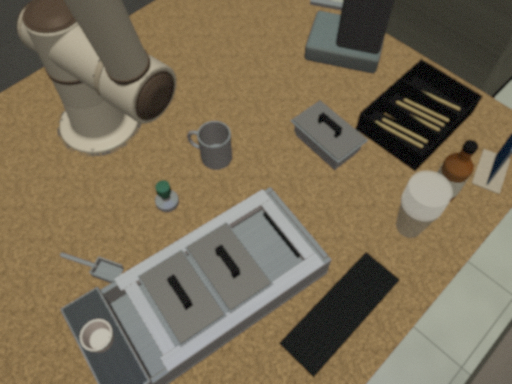

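View pics/top0.png

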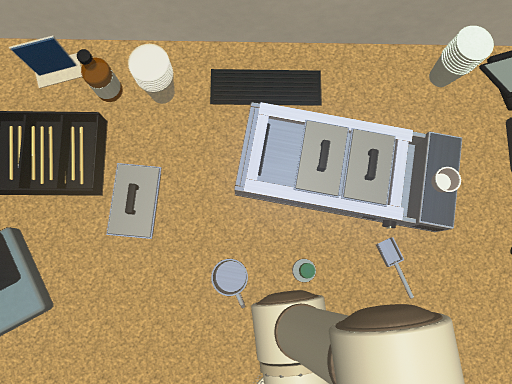

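```bash
cat >> h.py <<'E'
def toplane(p,uv,z):
    uv=np.atleast_2d(np.asarray(uv,float)); d=np.linalg.inv(p['mtx'])@np.c_[uv,np.ones(len(uv))].T
    R,t=p['R'],p['t']; c=-R.T@t; d=R.T@d; s=(z-c[2])/d[2]; return (c[:,None]+d*s).T
def proj(p,X):
    x=p['R']@np.asarray(X,float)+p['t']; x=p['mtx']@x; return x[:2]/x[2]
E
python3 - <<'E'
from h import *
for n in ['top','scene']:
    p=cams.read_camera(n); c=-p['R'].T@p['t']; print(n,c)
    for q in ['pan_lead_rim','rail']:
        for d in cams.outline_of(p,q)[:5]:
            m=d['pixels'].astype(np.uint8); 
            if m.sum()<50: continue
            cs,_=cv2.findContours(m,cv2.RETR_EXTERNAL,cv2.CHAIN_APPROX_NONE); k=max(cs,key=cv2.contourArea)[:,0]
            z=.104 if k[:,0].mean()>220 else .065
            if n=='scene': z=.104 if k[:,1].mean()>180 else .065
            w=toplane(p,k,z)[:,:2].astype(np.float32)*1000
            print(n,q,round(d['score'],2),m.sum(),k.mean(0),z,cv2.minAreaRect(w))
img=cams.read_camera('top')['img']
cv2.imwrite('pics/topz.png',cv2.resize(img[60:260,90:490,::-1],None,fx=2,fy=2,interpolation=cv2.INTER_CUBIC))
E
```

```text
top [0.34231126 0.11347162 1.11182901]
top pan_lead_rim 0.7 3344 [368.375      166.91071429] 0.104 ((579.8685913085938, -181.45718383789062), (112.58878326416016, 181.15721130371094), 80.0027847290039)
top pan_lead_rim 0.58 3255 [321.36283186 158.41150442] 0.104 ((599.2780151367188, -69.51316833496094), (108.86280059814453, 177.93399047851562), 79.9848861694336)
top rail 0.56 13837 [354.9380805  168.02012384] 0.104 ((575.4166259765625, -135.77294921875), (523.2523803710938, 250.71871948242188), 80.42193603515625)
scene [ 0.92428094 -0.30962044  1.07096761]
scene pan_lead_rim 0.68 4073 [227.97630332 266.63981043] 0.104 ((599.8479614257812, -69.60502624511719), (109.92760467529297, 179.02493286132812), 79.123046875)
scene rail 0.97 18160 [192.67278798 294.37896494] 0.104 ((596.4971923828125, -140.67703247070312), (516.949462890625, 249.25987243652344), 79.37503814697266)
scene rail 0.74 4176 [228.42380952 266.24761905] 0.104 ((599.4843139648438, -67.89395141601562), (114.89005279541016, 178.82989501953125), 80.10806274414062)
```

View pics/topz.png

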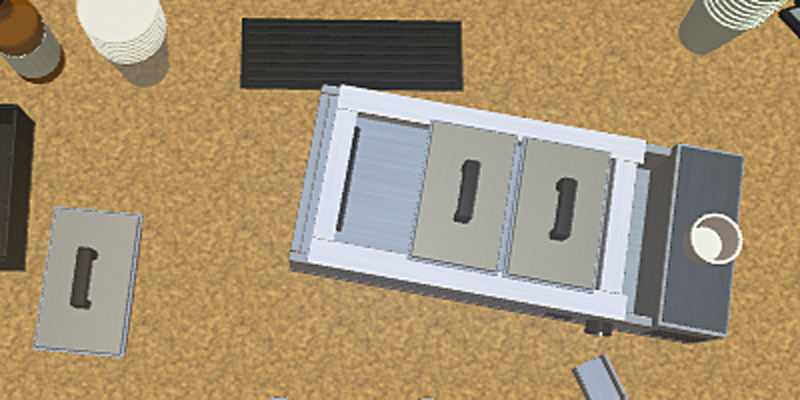

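```bash
cat >> h.py <<'E'
from scipy.spatial.transform import Rotation as Ro
def st():
    o=bot.observe(); q=o['ee_rot']; R=Ro.from_quat([q[1],q[2],q[3],q[0]]).as_matrix(); return o,R
def jaw():
    o,R=st(); return np.degrees(np.arctan2(R[1,0],R[0,0]))
def S(X):  # rail coords (x,y) for world points
    a=np.radians(YAW); c=np.array([[np.cos(a),np.sin(a)],[-np.sin(a),np.cos(a)]]); return c@(np.asarray(X)[:2]-OR)
YAW=-10.; OR=np.array([.594,-.0975])
E
python3 - <<'E'
from h import *
o,R=st(); print(R.round(3),jaw(),o['time_s'])
p=cams.read_camera('top'); im=p['img']
g=cv2.cvtColor(im,cv2.COLOR_RGB2GRAY)
# handles: dark blobs
for name,(x0,x1,y0,y1),z in [('lead',(305,345,120,190),.14),('sec',(350,395,130,200),.14),('fresh',(118,150,172,226),.101)]:
    m=(g[y0:y1,x0:x1]<85).astype(np.uint8); n,l,s,c=cv2.connectedComponentsWithStats(m); i=1+np.argmax(s[1:,4])
    k=np.argwhere(l==i)[:,::-1]+[x0,y0]; w=toplane(p,k,z)[:,:2]*1000
    print(name,s[i,4],w.mean(0),cv2.minAreaRect(w.astype(np.float32)))
for uv in [(260.5,175),(269.5,124)]:
  for z in (.087,.1): print(S(toplane(p,uv,z)[0]))
# lid corner zoomed fresh
for q in [(53,206),(142,214),(124,356),(34,347)]:
    print(toplane(p,[q[0]/2+90,q[1]/2+60],.067)[0])
E
```

```text
[[ 0.332 -0.     0.943]
 [-0.943  0.     0.332]
 [-0.    -1.    -0.   ]] -70.58813895790864 1.05
lead 238 [596.03840364 -67.26746335] ((595.9434204101562, -66.82683563232422), (18.6010799407959, 75.66032409667969), 79.49623107910156)
sec 256 [ 576.36650654 -179.12836176] ((576.095703125, -178.2788543701172), (22.12097930908203, 75.18185424804688), 80.56499481201172)
fresh 254 [497.73249957 378.94677505] ((497.4451599121094, 377.3186340332031), (23.181135177612305, 69.517333984375), 85.3178939819336)
[-0.06449521  0.16463162]
[-0.06728597  0.16462439]
[0.06596092 0.16531509]
[0.06151531 0.16529918]
[0.59006941 0.42763505 0.067     ]
[0.58108489 0.31891159 0.067     ]
[0.40810139 0.33260295 0.067     ]
[0.41814062 0.43926637 0.067     ]
```

Emit:
{"method": "move_arm", "body": {"moves": [[[0.025,0.0295,0.003],-3.67],[[0.025,0.0295,0.003],-3.67],[[0.025,0.0295,0.003],-3.67],[[0.025,0.0295,0],-3.67],[[0.025,0.0295,0],-3.67],[[0.025,0.0295,0],-3.67],[[0.025,0.0295,0],-3.67],[[0.025,0.0295,0],-3.67]], "grip": 0.6}}

```text
time_s: 1.77
position: [0.392, -0.3047, 0.2239]
ee_rot: [-0.454, 0.454, -0.542, 0.542]
wrist_force: [0.5, -0.8, 0.2]
width: 0.0549
```

Emit:
{"method": "move_arm", "body": {"moves": [[[0.026,0.0298,0],0],[[0.026,0.0298,0],0],[[0.026,0.0298,0],0],[[0.026,0.0298,0],0],[[0.026,0.0298,0],0],[[0.026,0.0298,0],0],[[0.026,0.0298,0],0],[[0.024,0.0298,0],0]]}}

```text
time_s: 2.43
position: [0.5983, -0.0661, 0.2236]
ee_rot: [-0.455, 0.455, -0.541, 0.542]
wrist_force: [0.6, -0.8, -0.0]
width: 0.0553
```

Emit:
{"method": "move_arm", "body": {"moves": [[[0,0,0],0],[[0,0,0],0],[[0,0,0],0]]}}

```text
time_s: 2.68
position: [0.5968, -0.0682, 0.2234]
ee_rot: [0.455, -0.455, 0.541, -0.541]
wrist_force: [-0.6, -0.5, 0.3]
width: 0.0551
```

```bash
cat >> h.py <<'E'
def wrist(f):
    o,R=st(); p=shot('wrist',f); T=p['T_tool_cam']; Rwc=R@T[:3,:3]; twc=R@T[:3,3]+o['position']
    p['Rr'],p['tt']=Rwc.T,-Rwc.T@twc; q=dict(p); q['R'],q['t']=p['Rr'],p['tt']; return p,q
E
python3 - <<'E'
from h import *
p,q=wrist('w1'); print(jaw(),-q['R'].T@q['t'])
for n in ['pan_lead_grip','bumper_mid','rail_rim']:
    print(n,[(np.round(d['xyz'],4),round(d['score'],2)) for d in cams.pinpoint(p,n)[:3]])
E
```

```text
-99.99924442804034 [ 0.66440608 -0.08050349  0.3939656 ]
pan_lead_grip [(array([ 0.597 , -0.0721,  0.1331]), 0.58)]
bumper_mid [(array([0.6222, 0.0544, 0.0864]), 0.93)]
rail_rim []
```

View pics/w1.png

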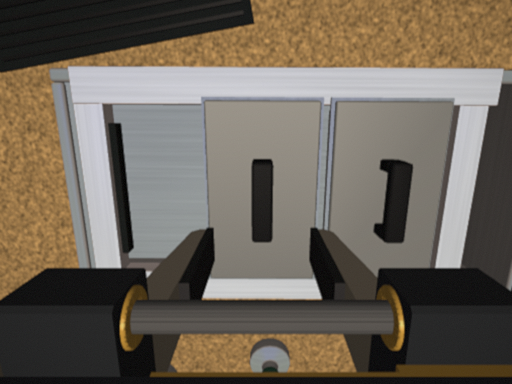

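Run:
```python
from h import *
p,q=wrist('w2')
print('handle top mid',toplane(q,(262,200),.14)[0], toplane(q,[(252,158),(272,158),(252,242),(272,242)],.14))
print('lid edges far', toplane(q,[(204,97),(322,99),(336,98),(452,99)],.104))
print('frame edge far', toplane(q,[(70,68),(500,70)],.1), toplane(q,[(108,104),(455,108)],.1))
print('second',toplane(q,[(386,160),(410,163),(404,242),(380,240)],.13))
print('bump', [S(x) for x in toplane(q,[(120,124),(132,250)],.087)])
```

```text
handle top mid [ 0.59988511 -0.07048537  0.14      ] [[ 0.63573757 -0.06866207  0.14      ]
 [ 0.63290936 -0.08454832  0.14      ]
 [ 0.56451884 -0.0554251   0.14      ]
 [ 0.5614917  -0.07243789  0.14      ]]
lid edges far [[ 0.69172866 -0.03507706  0.104     ]
 [ 0.67188441 -0.13694541  0.104     ]
 [ 0.67055878 -0.14917215  0.104     ]
 [ 0.65183038 -0.24955194  0.104     ]]
frame edge far [[ 0.73611408  0.07530692  0.1       ]
 [ 0.66872251 -0.29376637  0.1       ]] [[ 0.70135647  0.05153623  0.1       ]
 [ 0.64339742 -0.25430682  0.1       ]]
second [[ 0.61325449 -0.17862989  0.13      ]
 [ 0.60718573 -0.19831717  0.13      ]
 [ 0.53669988 -0.18875559  0.13      ]
 [ 0.5423919  -0.16770336  0.13      ]]
bump [array([0.0622508 , 0.16232967]), array([-0.06649713,  0.16432392])]
```

Emit:
{"method": "move_arm", "body": {"moves": [[[0.001,-0.001,-0.025],-0.4],[[0.001,-0.001,-0.025],0],[[0,0,-0.025],0],[[0,0,-0.02],0],[[0,0,-0.01],0],[[0,0,0],0],[[0,0,0],0]]}}

```text
time_s: 3.52
position: [0.5991, -0.0703, 0.119]
ee_rot: [-0.453, 0.453, -0.543, 0.543]
wrist_force: [0.5, 0.7, 0.3]
width: 0.0554
```

Emit:
{"method": "move_arm", "body": {"moves": [[[0,0,0],0],[[0,0,0],0],[[0,0,0],0],[[0,0,0],0],[[0,0,0],0],[[0,0,0],0],[[0,0,0],0],[[0,0,0],0]], "grip": 0, "squeeze": 12}}

```text
time_s: 4.18
position: [0.5993, -0.0698, 0.119]
ee_rot: [-0.453, 0.453, -0.543, 0.543]
wrist_force: [-0.7, 0.3, 2.6]
width: 0.0179
```

Emit:
{"method": "move_arm", "body": {"moves": [[[0.0004,0.002,0],0],[[0.0009,0.0049,0],0],[[0.0009,0.0049,0],0],[[0.0009,0.0049,0],0],[[0.0009,0.0049,0],0],[[0.0009,0.0049,0],0],[[0.0009,0.0049,0],0],[[0.0009,0.0049,0],0]]}}

```text
time_s: 4.85
position: [0.6061, -0.0332, 0.1189]
ee_rot: [-0.453, 0.453, -0.543, 0.543]
wrist_force: [0.1, -3.1, 5.7]
width: 0.0181
```

Emit:
{"method": "move_arm", "body": {"moves": [[[0.0009,0.0049,0],0],[[0.0009,0.0049,0],0],[[0.0009,0.0049,0],0],[[0.0009,0.0049,0],0],[[0.0007,0.004,0],0],[[0.0005,0.003,0],0],[[0,0,0],0],[[0,0,0],0]]}}

```text
time_s: 5.52
position: [0.611, -0.006, 0.119]
ee_rot: [0.453, -0.452, 0.543, -0.543]
wrist_force: [0.3, 0.6, 4.5]
width: 0.0178
```

Run:
```python
from h import *
p,q=wrist('w3'); o,_=st(); print(o['position'],o['wrist_force'],o['moment'],jaw())
```

```text
[ 0.61099394 -0.00595655  0.11895816] [ 0.09745927 -0.88934573  5.54712156] [0.02383147 0.05665778 0.02637894] -100.33201855926677
```

View pics/w3.png

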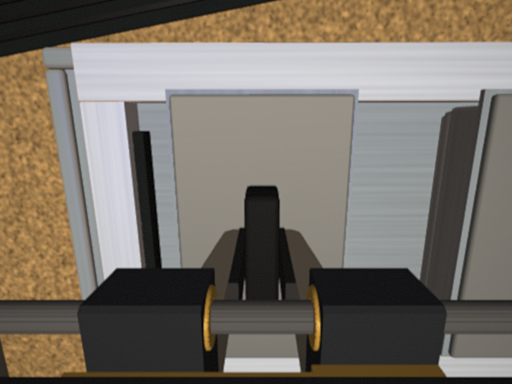

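Emit:
{"method": "move_arm", "body": {"moves": [[[0.0004,0.002,0],0],[[0.0004,0.002,0],0],[[0.0004,0.002,0],0],[[0.0004,0.002,0],0],[[0.0004,0.002,0],0],[[0.0002,0.001,0],0],[[0,0,0],0]]}}

```text
time_s: 6.15
position: [0.6131, 0.0045, 0.119]
ee_rot: [-0.453, 0.453, -0.543, 0.543]
wrist_force: [-0.5, -1.7, 5.1]
width: 0.0177
```

Emit:
{"method": "move_arm", "body": {"moves": [[[0.0001,0.0007,0],0],[[0.0001,0.0007,0],0],[[0.0001,0.0007,0],0]]}}

```text
time_s: 6.4
position: [0.6133, 0.0062, 0.119]
ee_rot: [-0.453, 0.453, -0.543, 0.543]
wrist_force: [-0.5, -2.9, 5.7]
width: 0.0178
```

Emit:
{"method": "move_arm", "body": {"moves": [[[0.0001,0.0007,0],0],[[0.0001,0.0007,0],0]]}}

```text
time_s: 6.57
position: [0.6135, 0.0077, 0.1189]
ee_rot: [-0.453, 0.453, -0.543, 0.543]
wrist_force: [-0.0, -2.7, 5.2]
width: 0.0179
```

Emit:
{"method": "move_arm", "body": {"moves": [[[0.0001,0.0006,0],0],[[0.0001,0.0006,0],0]]}}

```text
time_s: 6.73
position: [0.6138, 0.0088, 0.119]
ee_rot: [-0.453, 0.453, -0.543, 0.543]
wrist_force: [-0.5, -3.2, 5.8]
width: 0.0174
```

Emit:
{"method": "move_arm", "body": {"moves": [[[0.0001,0.0006,0],0],[[0.0001,0.0006,0],0]]}}

```text
time_s: 6.9
position: [0.6139, 0.01, 0.119]
ee_rot: [-0.453, 0.453, -0.543, 0.543]
wrist_force: [0.1, -3.0, 5.6]
width: 0.018
```

Emit:
{"method": "move_arm", "body": {"moves": [[[0.0001,0.0006,0],0],[[0.0001,0.0006,0],0]]}}

```text
time_s: 7.07
position: [0.6141, 0.0112, 0.1189]
ee_rot: [-0.453, 0.453, -0.543, 0.543]
wrist_force: [-0.6, -3.4, 5.7]
width: 0.0176
```

Emit:
{"method": "move_arm", "body": {"moves": [[[0.0001,0.0006,0],0],[[0.0001,0.0005,0],0]]}}

```text
time_s: 7.23
position: [0.6143, 0.0123, 0.119]
ee_rot: [-0.453, 0.453, -0.543, 0.543]
wrist_force: [-0.7, -3.5, 5.6]
width: 0.018
```

Emit:
{"method": "move_arm", "body": {"moves": [[[0.0001,0.0005,0],0],[[0.0001,0.0005,0],0]]}}

```text
time_s: 7.4
position: [0.6145, 0.0134, 0.119]
ee_rot: [-0.453, 0.453, -0.543, 0.543]
wrist_force: [-0.0, -2.3, 6.1]
width: 0.0179
```

Emit:
{"method": "move_arm", "body": {"moves": [[[0.0001,0.0005,0],0],[[0.0001,0.0005,0],0]]}}

```text
time_s: 7.57
position: [0.6147, 0.0143, 0.119]
ee_rot: [-0.453, 0.453, -0.543, 0.543]
wrist_force: [-0.5, -3.1, 5.8]
width: 0.0178
```

Emit:
{"method": "move_arm", "body": {"moves": [[[0.0001,0.0005,0],0],[[0.0001,0.0005,0],0]]}}

```text
time_s: 7.73
position: [0.6149, 0.0154, 0.1189]
ee_rot: [-0.453, 0.453, -0.543, 0.543]
wrist_force: [-0.7, -2.8, 5.9]
width: 0.018
```

Emit:
{"method": "move_arm", "body": {"moves": [[[0.0001,0.0005,0],0],[[0.0001,0.0004,0],0]]}}

```text
time_s: 7.9
position: [0.6151, 0.0163, 0.1189]
ee_rot: [-0.453, 0.453, -0.543, 0.543]
wrist_force: [-1.6, -3.5, 5.0]
width: 0.0179
```

Emit:
{"method": "move_arm", "body": {"moves": [[[0.0001,0.0005,0],0],[[0.0001,0.0004,0],0]]}}

```text
time_s: 8.07
position: [0.6153, 0.0172, 0.1189]
ee_rot: [-0.453, 0.453, -0.543, 0.543]
wrist_force: [-0.2, -3.3, 5.9]
width: 0.018
```

Run:
```python
from h import *
p,q=wrist('w4'); o,_=st(); print(o['position'],o['wrist_force'],o['moment'],jaw())
```

```text
[0.61529224 0.01721076 0.11893927] [-0.56473489 -2.19803418  5.89932461] [-0.40175787  0.05890258  0.03781697] -100.34228939049291
```

View pics/w4.png

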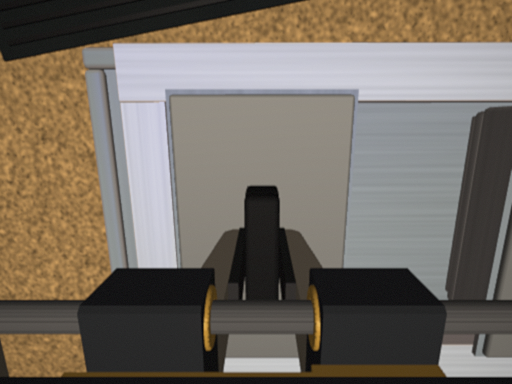

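Emit:
{"method": "move_arm", "body": {"moves": [[[0.0001,0.0005,0],0],[[0.0001,0.0005,0],0]]}}

```text
time_s: 8.28
position: [0.6155, 0.0181, 0.1189]
ee_rot: [-0.453, 0.453, -0.543, 0.543]
wrist_force: [-0.0, -2.3, 5.7]
width: 0.0178
```

Emit:
{"method": "move_arm", "body": {"moves": [[[0.0001,0.0005,0],0],[[0.0001,0.0005,0],0]]}}

```text
time_s: 8.45
position: [0.6157, 0.019, 0.1189]
ee_rot: [-0.453, 0.453, -0.543, 0.543]
wrist_force: [-1.2, -3.4, 6.2]
width: 0.0177
```

Emit:
{"method": "move_arm", "body": {"moves": [[[0.0001,0.0005,0],0],[[0.0001,0.0005,0],0]]}}

```text
time_s: 8.62
position: [0.6158, 0.0194, 0.1189]
ee_rot: [-0.453, 0.453, -0.543, 0.544]
wrist_force: [-1.0, -6.4, 5.8]
width: 0.0178
```

Emit:
{"method": "move_arm", "body": {"moves": [[[0,0,0],0],[[0,0,0],0]]}}

```text
time_s: 8.78
position: [0.6158, 0.0194, 0.1189]
ee_rot: [-0.453, 0.453, -0.543, 0.543]
wrist_force: [-1.6, -4.8, 4.7]
width: 0.0178
```

Emit:
{"method": "move_arm", "body": {"moves": [[[0,0.0003,0],0],[[0,0,0],0]]}}

```text
time_s: 8.95
position: [0.6158, 0.0195, 0.119]
ee_rot: [-0.452, 0.453, -0.542, 0.544]
wrist_force: [-1.8, -5.5, 5.4]
width: 0.0179
```

Emit:
{"method": "move_arm", "body": {"moves": [[[0,-0.0003,0],0],[[0,0,0],0],[[0,0,0],0],[[0,0,0],0],[[0,0,0],0]], "grip": 0.6}}

```text
time_s: 9.37
position: [0.6153, 0.0205, 0.1181]
ee_rot: [0.453, -0.453, 0.543, -0.543]
wrist_force: [-0.3, -0.1, 0.3]
width: 0.0489
```

Emit:
{"method": "move_arm", "body": {"moves": [[[0,0,0.02],0],[[0,0,0.03],0],[[0,0,0.03],0],[[-0.006,-0.035,0.02],0],[[-0.007,-0.038,0],0],[[-0.007,-0.038,0],0],[[-0.007,-0.038,0],0],[[-0.007,-0.038,0],0]]}}

```text
time_s: 10.03
position: [0.5811, -0.1683, 0.2187]
ee_rot: [-0.453, 0.453, -0.543, 0.543]
wrist_force: [0.7, 0.6, 0.3]
width: 0.055
```

Emit:
{"method": "move_arm", "body": {"moves": [[[-0.0033,-0.0155,0],0],[[0,0,0],0],[[0,0,0],0]]}}

```text
time_s: 10.28
position: [0.5782, -0.1827, 0.2183]
ee_rot: [0.453, -0.452, 0.544, -0.543]
wrist_force: [0.2, 0.4, -0.1]
width: 0.0553
```

Run:
```python
from h import *
p,q=wrist('w5'); o,_=st(); print(o['position'],o['wrist_force'],o['moment'],jaw())
```

```text
[ 0.5784513  -0.18176718  0.2184163 ] [-0.28026837  0.10246254  0.13810699] [ 0.05322866 -0.01682326 -0.01457691] -100.35507602762966
```

View pics/w5.png

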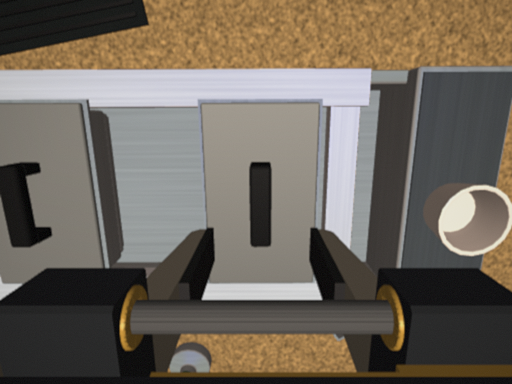

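Emit:
{"method": "move_arm", "body": {"moves": [[[0,0,-0.025],0],[[0,0,-0.025],0],[[0,0,-0.025],0],[[0,0,-0.016],0],[[0,0,-0.008],0],[[0,0,0],0],[[0,0,0],0]]}}

```text
time_s: 10.92
position: [0.5789, -0.1816, 0.1201]
ee_rot: [-0.453, 0.453, -0.543, 0.543]
wrist_force: [0.4, 0.4, -0.3]
width: 0.0552
```

Emit:
{"method": "move_arm", "body": {"moves": [[[0,0,0],0],[[0,0,0],0],[[0,0,0],0],[[0,0,0],0],[[0,0,0],0],[[0,0,0],0],[[0,0,0],0],[[0,0,0],0]], "grip": 0}}

```text
time_s: 11.58
position: [0.5785, -0.1825, 0.1199]
ee_rot: [-0.453, 0.453, -0.543, 0.543]
wrist_force: [-0.8, 1.1, 2.4]
width: 0.0179
```

Emit:
{"method": "move_arm", "body": {"moves": [[[0.0004,0.002,0],0],[[0.0009,0.0049,0],0],[[0.0009,0.0049,0],0],[[0.0009,0.0049,0],0],[[0.0009,0.0049,0],0],[[0.0009,0.0049,0],0],[[0.0009,0.0049,0],0],[[0.0009,0.0049,0],0]]}}

```text
time_s: 12.25
position: [0.5854, -0.1458, 0.1199]
ee_rot: [-0.453, 0.453, -0.543, 0.543]
wrist_force: [-0.8, -1.9, 3.5]
width: 0.0177
```

Emit:
{"method": "move_arm", "body": {"moves": [[[0.0009,0.0049,0],0],[[0.0009,0.0049,0],0],[[0.0009,0.0049,0],0],[[0.0009,0.0049,0],0],[[0.0009,0.0049,0],0],[[0.0009,0.0049,0],0],[[0.0009,0.0049,0],0],[[0.0009,0.0049,0],0]]}}

```text
time_s: 12.92
position: [0.5925, -0.1067, 0.1199]
ee_rot: [-0.453, 0.453, -0.543, 0.543]
wrist_force: [-1.0, -3.2, 5.0]
width: 0.0179
```

Emit:
{"method": "move_arm", "body": {"moves": [[[0.0006,0.003,0],0],[[0.0006,0.003,0],0],[[0.0004,0.002,0],0],[[0.0004,0.002,0],0],[[0.0002,0.001,0],0],[[0,0,0],0]]}}

```text
time_s: 13.42
position: [0.5948, -0.0955, 0.1199]
ee_rot: [-0.453, 0.453, -0.543, 0.543]
wrist_force: [-0.2, -2.3, 5.7]
width: 0.0179
```

Emit:
{"method": "move_arm", "body": {"moves": [[[0.0002,0.001,0],0],[[0.0002,0.001,0],0],[[0.0002,0.001,0],0],[[0.0002,0.001,0],0],[[0.0001,0.0006,0],0]]}}

```text
time_s: 13.83
position: [0.5956, -0.0912, 0.1199]
ee_rot: [-0.453, 0.453, -0.543, 0.543]
wrist_force: [0.2, -2.7, 5.7]
width: 0.0179
```

Emit:
{"method": "move_arm", "body": {"moves": [[[0.0001,0.0005,0],0],[[0.0001,0.0005,0],0]]}}

```text
time_s: 14.0
position: [0.5958, -0.0903, 0.1199]
ee_rot: [-0.453, 0.453, -0.543, 0.543]
wrist_force: [0.3, -2.9, 5.5]
width: 0.0178
```

Emit:
{"method": "move_arm", "body": {"moves": [[[0.0001,0.0005,0],0],[[0.0001,0.0005,0],0]]}}

```text
time_s: 14.17
position: [0.596, -0.0893, 0.1199]
ee_rot: [-0.453, 0.453, -0.543, 0.543]
wrist_force: [-0.1, -2.4, 5.2]
width: 0.0177
```

Emit:
{"method": "move_arm", "body": {"moves": [[[0.0001,0.0005,0],0],[[0.0001,0.0005,0],0]]}}

```text
time_s: 14.33
position: [0.5962, -0.0883, 0.1199]
ee_rot: [-0.453, 0.453, -0.543, 0.543]
wrist_force: [0.1, -2.8, 5.6]
width: 0.0176
```

Emit:
{"method": "move_arm", "body": {"moves": [[[0.0001,0.0003,0],0],[[0,0.0003,0],0]]}}

```text
time_s: 14.5
position: [0.5963, -0.0877, 0.1199]
ee_rot: [-0.453, 0.453, -0.543, 0.543]
wrist_force: [0.1, -2.9, 4.7]
width: 0.0181
```

Emit:
{"method": "move_arm", "body": {"moves": [[[0.0001,0.0003,0],0],[[0,0.0003,0],0]]}}

```text
time_s: 14.67
position: [0.5964, -0.0873, 0.1199]
ee_rot: [-0.453, 0.453, -0.543, 0.543]
wrist_force: [-0.4, -3.8, 5.1]
width: 0.0182
```

Emit:
{"method": "move_arm", "body": {"moves": [[[0.0001,0.0003,0],0],[[0,0,0],0]]}}

```text
time_s: 14.83
position: [0.5964, -0.0871, 0.1199]
ee_rot: [-0.453, 0.453, -0.543, 0.543]
wrist_force: [-1.0, -4.5, 5.7]
width: 0.0178
```

Emit:
{"method": "move_arm", "body": {"moves": [[[0,0.0003,0],0],[[0,0,0],0]]}}

```text
time_s: 15.0
position: [0.5964, -0.0871, 0.1199]
ee_rot: [-0.453, 0.453, -0.543, 0.543]
wrist_force: [-0.8, -5.1, 4.6]
width: 0.0179
```

Emit:
{"method": "move_arm", "body": {"moves": [[[0,-0.0003,0],0],[[0,0,0],0],[[0,0,0],0],[[0,0,0],0],[[0,0,0],0]], "grip": 0.6}}

```text
time_s: 15.42
position: [0.5959, -0.0864, 0.119]
ee_rot: [0.453, -0.453, 0.543, -0.543]
wrist_force: [-0.1, 0.8, 0.7]
width: 0.049
```

Emit:
{"method": "move_arm", "body": {"moves": [[[0,0,0.02],0],[[0,0,0.03],0],[[0,0,0.03],0],[[0,0,0.02],0],[[0,0,0],0],[[0,0,0],0]]}}

```text
time_s: 15.92
position: [0.5969, -0.0869, 0.2205]
ee_rot: [-0.453, 0.452, -0.542, 0.544]
wrist_force: [0.4, 1.1, -0.1]
width: 0.0552
```

Run:
```python
from h import *
p,q=wrist('w6'); o,_=st(); print(o['position'],o['wrist_force'],jaw(),o['time_s'])
```

```text
[ 0.59588387 -0.08662643  0.21861354] [ 0.23635062  1.01378934 -0.42786745] -100.34327245009824 15.9667
```

View pics/w6.png

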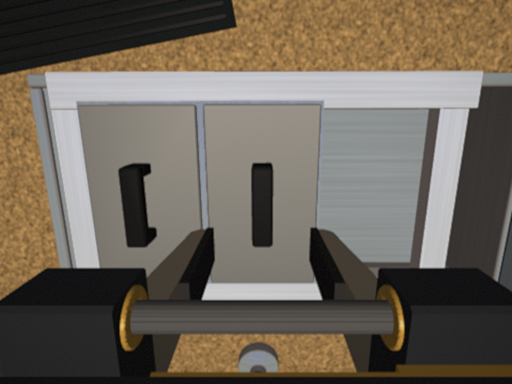

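Emit:
{"method": "move_arm", "body": {"moves": [[[-0.008,0.038,0],1],[[-0.008,0.039,0],1],[[-0.008,0.039,0],1],[[-0.008,0.039,0],1],[[-0.008,0.039,0],1],[[-0.008,0.039,0],1],[[-0.008,0.039,0],0],[[-0.008,0.039,0],0]]}}

```text
time_s: 16.63
position: [0.5301, 0.2257, 0.2169]
ee_rot: [0.479, -0.482, 0.519, -0.518]
wrist_force: [0.6, -0.1, 0.3]
width: 0.0553
```

Emit:
{"method": "move_arm", "body": {"moves": [[[-0.008,0.039,0],0],[[-0.008,0.039,0],0],[[-0.008,0.039,-0.01],0],[[-0.008,0.038,-0.015],0],[[0,0,-0.014],0],[[0,0,0],0],[[0,0,0],0],[[0,0,0],0]]}}

```text
time_s: 17.3
position: [0.5004, 0.3781, 0.1801]
ee_rot: [0.48, -0.481, 0.519, -0.519]
wrist_force: [1.0, 0.6, -0.5]
width: 0.0555
```

Run:
```python
from h import *
p,q=wrist('w7'); o,_=st(); print(o['position'],o['wrist_force'],jaw(),o['time_s'])
```

```text
[0.50093773 0.37810154 0.18094393] [ 0.13519518  1.48916829 -0.46931215] -94.4418892158893 17.35
```

View pics/w7.png

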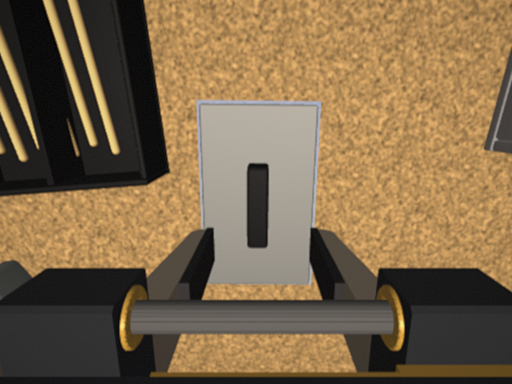

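Run:
```python
import cv2,numpy as np
for f in ['w6','w7']:
    g=cv2.GaussianBlur(cv2.cvtColor(cv2.imread(f'pics/{f}.png'),cv2.COLOR_BGR2GRAY).astype(float),(1,5),0)
    def t(cols,r0,r1,dark=False):
        return [round(float(np.argmin(g[r0:r1,c-3:c+4].mean(1))+r0),1) for c in cols]
    print(f,'far rim min',t([215,230,250,270,290,305],92,112))
    print(f,g[270:295,262].round(0)); print(g[94:112,262].round(0)); print(g[150:175,(258 if f=='w7' else 262)].round(0)); print(g[238:256,(258 if f=='w7' else 262)].round(0))
```

```text
w6 far rim min [104.0, 104.0, 104.0, 104.0, 104.0, 104.0]
w6 [121. 121. 121. 121. 121. 120. 120. 120. 120. 120. 119. 123. 137. 161.
 183. 195. 198. 199. 199. 200. 200. 200. 201. 202. 203.]
[203. 204. 205. 204. 200. 189. 173. 157. 143. 132. 127. 131. 140. 145.
 146. 145. 145. 145.]
[141. 141. 141. 141. 141. 141. 140. 140. 140. 140. 139. 129. 102.  60.
  26.  13.  14.  20.  25.  29.  33.  35.  35.  35.  35.]
[ 27.  26.  26.  26.  26.  26.  28.  38.  61.  91. 114. 124. 125. 125.
 125. 125. 124. 124.]
w7 far rim min [92.0, 96.0, 104.0, 104.0, 93.0, 99.0]
w7 [148. 148. 147. 147. 146. 146. 146. 147. 146. 146. 145. 144. 143. 145.
 149. 152. 155. 161. 166. 166. 162. 158. 157. 157. 155.]
[156. 149. 141. 139. 146. 156. 165. 171. 169. 160. 152. 155. 166. 175.
 177. 177. 177. 177.]
[171. 171. 171. 171. 171. 171. 171. 171. 170. 170. 169. 161. 136.  93.
  50.  25.  19.  22.  28.  33.  39.  43.  46.  46.  46.]
[ 36.  36.  35.  34.  34.  33.  33.  35.  47.  76. 112. 139. 151. 153.
 153. 152. 152. 151.]
```

Emit:
{"method": "move_arm", "body": {"moves": [[[0,0.001,-0.025],0],[[0,0.0008,-0.025],0],[[0,0,-0.025],0],[[0,0,-0.015],0],[[0,0,-0.009],0],[[0,0,0],0],[[0,0,0],0]]}}

```text
time_s: 17.93
position: [0.5011, 0.3806, 0.0826]
ee_rot: [-0.481, 0.48, -0.519, 0.519]
wrist_force: [-0.2, -0.0, 0.6]
width: 0.0551
```

Emit:
{"method": "move_arm", "body": {"moves": [[[0,0,0],0],[[0,0,0],0],[[0,0,0],0],[[0,0,0],0],[[0,0,0],0],[[0,0,0],0],[[0,0,0],0],[[0,0,0],0]], "grip": 0, "squeeze": 45}}

```text
time_s: 18.6
position: [0.5004, 0.3812, 0.0818]
ee_rot: [0.481, -0.481, 0.519, -0.519]
wrist_force: [0.8, 1.4, 1.3]
width: 0.0173
```

Emit:
{"method": "move_arm", "body": {"moves": [[[0,0,0.003],0],[[0,0,0.005],0],[[0,0,0.01],0],[[0,0,0.02],0],[[0,0,0.03],0],[[0,0,0.03],0],[[0,0,0.02],0],[[0,0,0.02],0]]}}

```text
time_s: 19.27
position: [0.5003, 0.3809, 0.2218]
ee_rot: [-0.481, 0.48, -0.518, 0.519]
wrist_force: [0.7, 0.1, -6.4]
width: 0.0173
```

Emit:
{"method": "move_arm", "body": {"moves": [[[0,0,0.02],0],[[0,0,0.015],0],[[0,0,0.01],0],[[0,0,0],0]]}}

```text
time_s: 19.6
position: [0.5013, 0.3813, 0.2677]
ee_rot: [-0.482, 0.479, -0.518, 0.519]
wrist_force: [1.0, 0.0, -6.2]
width: 0.0174
```

Run:
```python
from h import *
p,q=wrist('w8'); o,_=st(); print(o['position'],o['wrist_force'],o['moment'],jaw(),o['time_s'],o['width'])
shot('scene','s8')
```

```text
[0.50066017 0.38103807 0.26565679] [ 0.97012392  0.67904492 -7.23290267] [ 0.07828776  0.03940417 -0.01352479] -94.35213619724955 19.65 0.017284291526793307
```

View pics/w8.png

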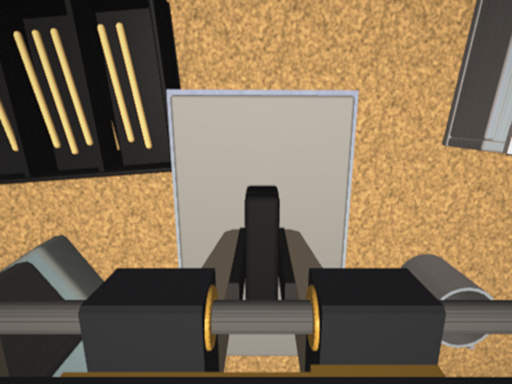

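View pics/s8.png

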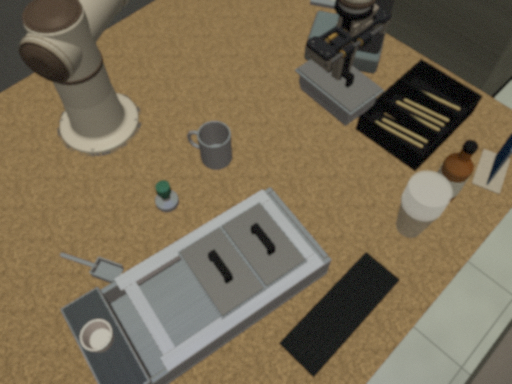

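Emit:
{"method": "move_arm", "body": {"moves": [[[0.002,-0.015,0],-1],[[0.004,-0.03,0],-1],[[0.0047,-0.036,0],-1],[[0.0047,-0.036,0],-1],[[0.0047,-0.036,0],-1],[[0.0047,-0.036,0],-1],[[0.0047,-0.036,0],0],[[0.0047,-0.036,0],0]]}}

```text
time_s: 20.37
position: [0.5333, 0.1176, 0.2629]
ee_rot: [0.452, -0.454, 0.544, -0.543]
wrist_force: [1.7, 0.3, -6.3]
width: 0.0174
```

Emit:
{"method": "move_arm", "body": {"moves": [[[0.0047,-0.036,0],0],[[0.0047,-0.036,0],0],[[0.0047,-0.036,0],0],[[0.0047,-0.036,0],0],[[0.0047,-0.036,0],0],[[0.0047,-0.036,0],0],[[0.0047,-0.036,0],0],[[0.0047,-0.036,0],0]]}}

```text
time_s: 21.03
position: [0.5707, -0.17, 0.2627]
ee_rot: [0.452, -0.453, 0.544, -0.542]
wrist_force: [2.1, -1.3, -6.5]
width: 0.0174
```

Emit:
{"method": "move_arm", "body": {"moves": [[[0.0047,-0.025,0],0],[[0.003,-0.01,0],0],[[0,0,0],0],[[0,0,0],0],[[0,0,0],0],[[0,0,0],0]]}}

```text
time_s: 21.53
position: [0.5795, -0.2016, 0.2643]
ee_rot: [0.453, -0.453, 0.543, -0.542]
wrist_force: [0.0, -0.0, -6.7]
width: 0.0176
```

Run:
```python
from h import *
p,q=wrist('w9'); o,_=st(); print(o['position'],o['wrist_force'],o['moment'],jaw(),o['time_s'],o['width'])
```

```text
[ 0.57966799 -0.20166138  0.26449986] [ 0.22782807  0.35549121 -6.38912864] [ 0.02056897  0.00944463 -0.02093929] -100.2557505503021 21.5833 0.017334870208579527
```

View pics/w9.png

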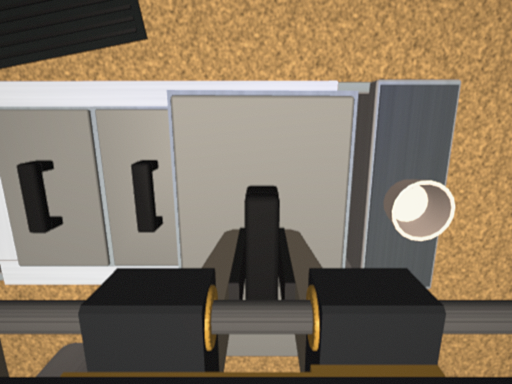

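Emit:
{"method": "move_arm", "body": {"moves": [[[-0.0016,0.0035,-0.005],0],[[-0.0016,0.0034,-0.015],0],[[0,0,-0.02],0],[[0,0,-0.016],0],[[0,0,-0.008],0],[[0,0,0],0],[[0,0,0],0]]}}

```text
time_s: 22.17
position: [0.5765, -0.1957, 0.2007]
ee_rot: [0.453, -0.453, 0.543, -0.543]
wrist_force: [-0.5, -0.1, -5.9]
width: 0.0177
```

Emit:
{"method": "move_arm", "body": {"moves": [[[0,0,0],0],[[0,0,0],0]]}}

```text
time_s: 22.33
position: [0.5775, -0.1966, 0.2023]
ee_rot: [-0.453, 0.453, -0.542, 0.544]
wrist_force: [-0.6, -0.7, -5.9]
width: 0.0172
```

Emit:
{"method": "move_arm", "body": {"moves": [[[0,0,0],0],[[0,0,0],0]]}}

```text
time_s: 22.5
position: [0.577, -0.1964, 0.2015]
ee_rot: [-0.453, 0.453, -0.543, 0.544]
wrist_force: [0.3, 0.9, -6.4]
width: 0.0173
```

Run:
```python
from h import *
p,q=wrist('w10'); o,_=st(); print(o['position'],o['wrist_force'],o['moment'],jaw(),o['time_s'],o['width'])
```

```text
[ 0.57687798 -0.19639285  0.20125505] [ 0.27354996 -0.04655009 -6.15059014] [ 0.03427096 -0.01647808 -0.02644414] -100.3502921835886 22.55 0.017471736148243208
```

View pics/w10.png

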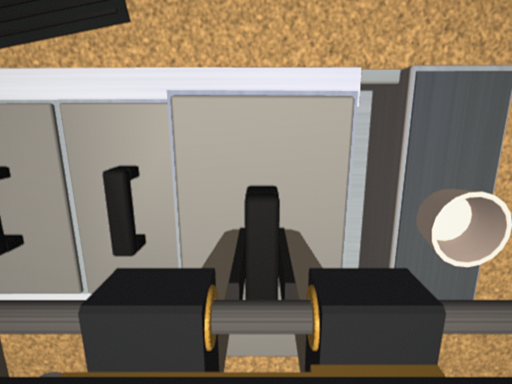

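Emit:
{"method": "move_arm", "body": {"moves": [[[-0.0002,0.0008,-0.008],0],[[-0.0002,0.0008,-0.008],0],[[0,0,-0.008],0],[[0,0,-0.006],0],[[0,0,0],0]]}}

```text
time_s: 22.97
position: [0.5748, -0.1938, 0.1678]
ee_rot: [0.452, -0.453, 0.545, -0.542]
wrist_force: [-0.4, -0.7, -6.2]
width: 0.0169
```

Emit:
{"method": "move_arm", "body": {"moves": [[[0,0,-0.003],0],[[0,0,-0.003],0],[[0,0,0],0]]}}

```text
time_s: 23.22
position: [0.576, -0.1946, 0.1641]
ee_rot: [0.453, -0.453, 0.543, -0.543]
wrist_force: [-0.4, -0.1, -6.2]
width: 0.0176
```

Emit:
{"method": "move_arm", "body": {"moves": [[[0,0,-0.003],0],[[0,0,-0.003],0],[[0,0,0],0]]}}

```text
time_s: 23.47
position: [0.5758, -0.1944, 0.1579]
ee_rot: [0.453, -0.453, 0.543, -0.543]
wrist_force: [-0.1, 0.8, -7.0]
width: 0.0177
```

Emit:
{"method": "move_arm", "body": {"moves": [[[0,0,-0.004],0],[[0,0,-0.004],0],[[0,0,-0.004],0],[[0,0,0],0]]}}

```text
time_s: 23.8
position: [0.5755, -0.1942, 0.1452]
ee_rot: [0.453, -0.453, 0.544, -0.542]
wrist_force: [0.2, -0.1, -5.7]
width: 0.0177
```

Emit:
{"method": "move_arm", "body": {"moves": [[[0,0,-0.004],0],[[0,0,-0.004],0],[[0,0,-0.004],0],[[0,0,0],0]]}}

```text
time_s: 24.13
position: [0.5756, -0.1942, 0.1333]
ee_rot: [0.453, -0.453, 0.544, -0.542]
wrist_force: [0.3, -0.0, -6.7]
width: 0.0174
```

Emit:
{"method": "move_arm", "body": {"moves": [[[0,0,-0.003],0],[[0,0,-0.003],0],[[0,0,0],0]]}}

```text
time_s: 24.38
position: [0.5758, -0.1944, 0.1278]
ee_rot: [0.453, -0.453, 0.543, -0.543]
wrist_force: [-0.6, 0.4, -6.5]
width: 0.0174
```

Emit:
{"method": "move_arm", "body": {"moves": [[[0,0,-0.002],0],[[0,0,-0.002],0],[[0,0,0],0]]}}

```text
time_s: 24.63
position: [0.5759, -0.1945, 0.1242]
ee_rot: [0.453, -0.453, 0.543, -0.543]
wrist_force: [-0.7, -0.2, -6.7]
width: 0.0171
```

Emit:
{"method": "move_arm", "body": {"moves": [[[0,0,-0.001],0],[[0,0,-0.001],0],[[0,0,0],0]]}}

```text
time_s: 24.88
position: [0.5761, -0.1946, 0.1224]
ee_rot: [0.453, -0.453, 0.543, -0.543]
wrist_force: [0.1, -0.6, -7.1]
width: 0.0174
```

Emit:
{"method": "move_arm", "body": {"moves": [[[0,0,-0.001],0],[[0,0,0],0]]}}

```text
time_s: 25.05
position: [0.5761, -0.1946, 0.1215]
ee_rot: [0.453, -0.453, 0.543, -0.543]
wrist_force: [0.4, 0.2, -5.7]
width: 0.0175
```

Emit:
{"method": "move_arm", "body": {"moves": [[[0,0,-0.0007],0],[[0,0,0],0]]}}

```text
time_s: 25.22
position: [0.5762, -0.1946, 0.1209]
ee_rot: [-0.453, 0.453, -0.543, 0.543]
wrist_force: [-0.3, -0.6, -5.8]
width: 0.0176
```

Emit:
{"method": "move_arm", "body": {"moves": [[[0,0,-0.0007],0],[[0,0,0],0]]}}

```text
time_s: 25.38
position: [0.5765, -0.1948, 0.1208]
ee_rot: [-0.453, 0.453, -0.543, 0.543]
wrist_force: [-0.9, 0.3, -3.1]
width: 0.0173
```

Emit:
{"method": "move_arm", "body": {"moves": [[[0,0,-0.0007],0],[[0,0,0],0]]}}

```text
time_s: 25.55
position: [0.5768, -0.1949, 0.1208]
ee_rot: [-0.453, 0.453, -0.542, 0.544]
wrist_force: [-1.7, 1.3, 2.1]
width: 0.0173
```

Emit:
{"method": "move_arm", "body": {"moves": [[[0,0,0],0],[[0,0,0],0],[[0,0,0],0],[[0,0,0],0],[[0,0,0],0]], "grip": 0.6}}

```text
time_s: 25.97
position: [0.5763, -0.1947, 0.1196]
ee_rot: [-0.453, 0.453, -0.543, 0.543]
wrist_force: [-0.6, 0.9, 0.2]
width: 0.0486
```

Emit:
{"method": "move_arm", "body": {"moves": [[[0,0,0.02],0],[[0,0,0.03],0],[[0,0,0.03],0],[[0,0,0.02],0],[[0,0,0],0],[[0,0,0],0]]}}

```text
time_s: 26.47
position: [0.5769, -0.195, 0.2205]
ee_rot: [-0.453, 0.453, -0.542, 0.544]
wrist_force: [0.1, 0.4, -0.1]
width: 0.0552
```

Run:
```python
from h import *
p,q=wrist('w11'); o,_=st(); print(o['position'],o['wrist_force'],jaw(),o['time_s'])
```

```text
[ 0.57588609 -0.19448527  0.21863165] [-0.52788465  0.08902788 -0.81414274] -100.35056793313723 26.5167
```

View pics/w11.png

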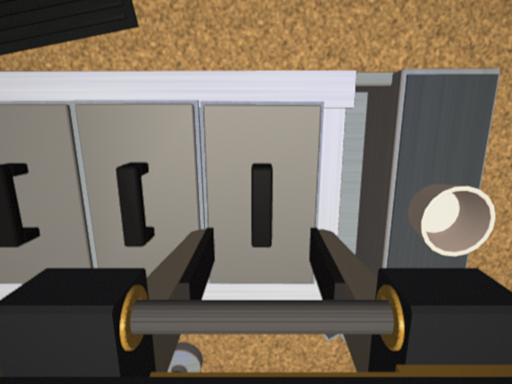

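Emit:
{"method": "move_arm", "body": {"moves": [[[-0.02,0,0.03],0],[[-0.03,0,0.03],0],[[-0.035,0,0.02],0],[[-0.035,0,0],0],[[-0.035,0,0],0],[[-0.03,0,0],0],[[0,0,0],0],[[0,0,0],0]]}}

```text
time_s: 27.18
position: [0.3905, -0.1942, 0.2971]
ee_rot: [0.452, -0.452, 0.544, -0.543]
wrist_force: [0.8, 0.3, 0.6]
width: 0.0551
```

Run:
```python
from h import *
for n,(x0,y0) in [('scene',(50,170)),('top',(200,80))]:
    i=cams.read_camera(n)['img']; cv2.imwrite(f'pics/f_{n}.png',cv2.resize(i[y0:y0+200,x0:x0+280,::-1],None,fx=2.8,fy=2.8,interpolation=cv2.INTER_CUBIC))
o,_=st(); print(o['position'],o['wrist_force'],o['time_s'])
```

```text
[ 0.39187963 -0.19441087  0.29775328] [-0.12930967  0.62062387 -0.46106573] 27.2833
```

View pics/f_scene.png

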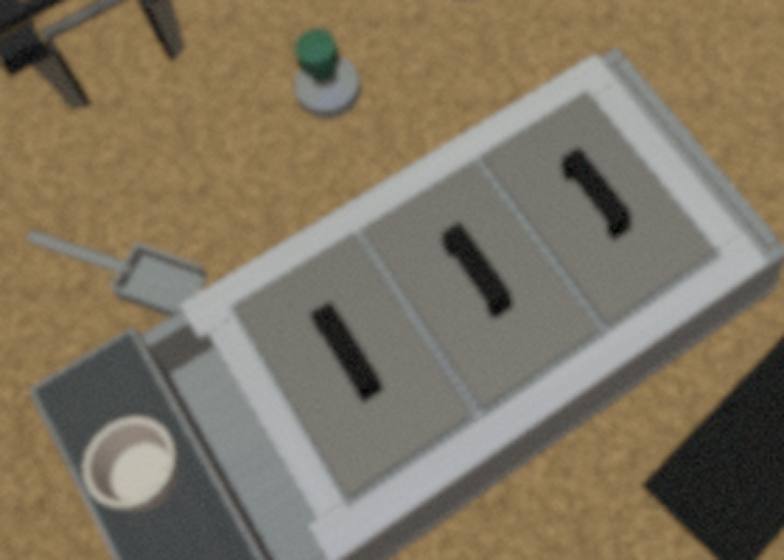

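View pics/f_top.png

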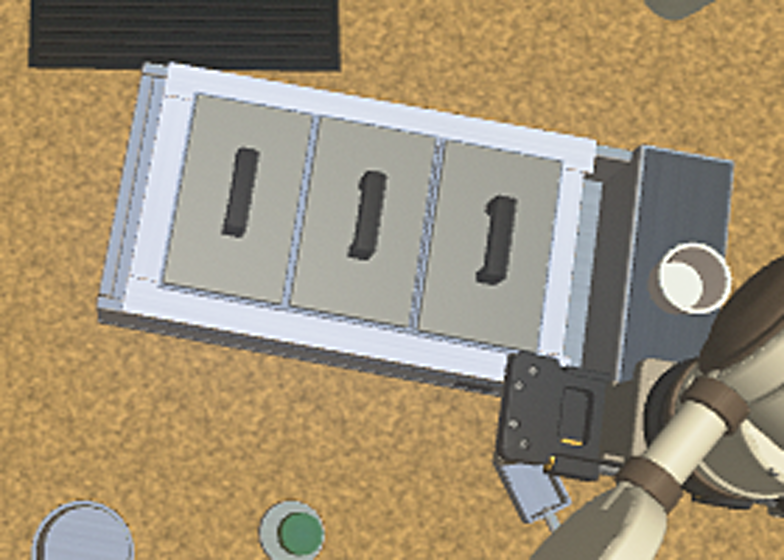

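The scene and top views show the three lids flat in one closed row. The dish, bottle, spoon and mug are where they were, and the gripper is clear of everything.

```bash
python3 -c "
from plant import bot
print(bot.sign_off())"
```

```text
the job is handed in; nothing more can be done
None
```

The job is done and handed in at about 27 s of the 72 s allowed.

- **Lead pan:** I slid it about 91 mm along the rail against a drag of about 3 N. At the bumper the wrist force rose to about 6.4 N and the pan stalled, so it is home.
- **Second pan:** I slid it up until the rims met. The force rose from about 2.8 N to 5.1 N and it stalled 108.3 mm behind the lead pan.
- **Fresh pan:** I lifted it level and lowered it into the space without touching the sides. It took its weight at the height I expected, about 109.5 mm behind the second pan, and I released it.

**Last checks:** the wrist, scene and top pictures show three lids flat in one closed row, with the other objects in view around the rail undisturbed and the gripper clear. About 1.5 mm of gap remains between the fresh pan and the second, inside the 108 to 111 mm allowed; I did not close it further. No check failed or disagreed; measured positions wandered by up to about 1 mm between readings.

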